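Refill the tasting-table stapler

TASK

The stapler for the paper bags has run empty and its magazine is pulled out. Load the full-length staple strip, legs down: put its tail in first against the sprung pusher, press it back and let the nose down behind the front plate, so that it lies flat on the channel floor with the pusher holding it against the plate. Then push the magazine in past its catch until it is fully home, firmly but without ramming it, and leave the other things on the table where they are.

Things in the scene. Friction and masses are not known exactly. Their poses are not given: they have to be found in the camera images.
- strip_center (a point): Centre of the full-length steel staple strip: a loose bar 90 mm long (its x), 13 mm wide (its y), 15 mm high (its z, up; crown on top, legs down), about 35 g. It lies on the table on its legs. The two ends are alike; the point is half-way along, 7.5 mm above its underside.
- stapler: Light grey battery desk stapler with a dark base, fixed to the table. Housing 250 mm long, 84 mm wide, top at 98 mm. Origin on the table under the middle of the housing's front face; its x points back along the housing (away from the magazine), z up. The base (24 mm high) sticks out 35 mm in front of the face as a lip. The bay mouth in the face is 34 mm wide, 36 to 66 mm above the table; above that the housing's top is set back 18 mm.
- magazine (a joint): How far the magazine rail is pulled out of the housing, m: 0 fully home (hard stop), 0.12 fully out. It stays where it is left. It slides along the stapler's x against about 12 N of friction, and a spring catch must be overcome between about 9 and 4 mm before home (some 5 N more, about 17 N in all).
- magazine_seat (a point): On the magazine's channel floor, mid-plane, at the inner face of the front plate; moves with it; axes as the stapler's; 46 mm above the table. Channel 15 mm wide inside, open on top, walls 2 mm thick, 7 mm high above the floor. Front plate 14.5 mm high above the floor, with its nose block 16 mm thick (x 0 to -16 mm). A loaded strip lies from x = 0 to 90 mm, centre at x = 45, z = 7.5 mm.
- pusher_face (a point): Foot of the front face of the orange pusher block in the channel, at floor level, mid-plane; axes as the stapler's. Block 13.2 mm wide, its top 12 mm above the floor. At rest the face is 50 mm behind the front plate; a spring drives it forward (about 4.5 N there, 6.7 N when pressed back 45 mm); it can go back 58 mm.
- magazine_front (a point): Middle of the outer face of the dark nose block on the magazine's front plate (30 mm wide, 23.5 mm high, 37 to 60.5 mm above the table), where it is pushed; 16 mm in front of and 2 mm above magazine_seat; same axes. When home it stands 12 mm in front of the housing's face.
- stub_center (a point): Bystander: short leftover stub of staples, 22 x 13 x 15 mm, steel, on the table; not to be loaded. Site at its centre.
- carton_mid (a point): Bystander: closed cardboard staple carton 105 x 55 x 45 mm. Site at its centre.
- jar_nuts_mid (a point): Bystander: amber jar with a black lid, 64 mm across, 88 mm high. Site half-way up.
- jar_custard_mid (a point): Bystander: small pale yellow jar with a metal lid, 52 mm across, 70 mm high. Site half-way up.
- cup_mid (a point): Bystander: white cup, 68 mm across, 60 mm high. Site half-way up.
- spoon_grip (a point): Bystander: wooden spoon 150 mm long, lying on the table. Site on its handle.

How it is judged:
By the outcome, as a careful person would: the job done as asked, in the order asked, and still so for the second after the job is handed in, with the robot touching nothing.
It also fails if it takes over 62 s, if anything falls off the work surface, if the arm or the gripper's body presses on something with over 40 N, if the wrist force passes 120 N, or if a joint passes its speed limit or range.

ROBOT

A 6-joint arm with a two-finger parallel gripper is mounted at the origin on the work surface. World frame = base frame: x ahead of the robot, y to its left, z up, the work surface at z = 0. Lengths are in m, angles in rad, forces in N, time in s.
With the tool pointing down it reaches from about 0.3 to 0.775 m from the base axis. Payload 14.6 kg.
Tool frame: the origin (TCP) lies on the centre line of the jaws, within the pads' length; the fingertips stand 14 mm ahead of it and the grasp point (between the pads) lies 5 mm behind it; z points along the fingers, x is the direction in which the jaws open and shut, and the axes are right-handed (so a half turn about z gives the same grasp; the last joint's range is limited). The gripper opens to 85 mm and grips with 20 to 120 N. Pads are 22 mm wide; open, the fingers measure 114 mm over their backs; the gripper's body (76 mm by 85 mm) begins 54 mm behind the grasp point. The pads swing forward as they close: fully open they stand 13 mm farther back than shut.
Start: joints at [-1.4, 0.3, 1.521, -0, 1.321, -0.067], TCP at [0.13, -0.535, 0.245] pointing down, gripper open.
Joint ranges: [-3.03, 3.03], [-0.79, 2.21], [0.23, 2.52], [-1.04, 4.18], [0, 3.07], [-2.55, 2.55]. Speed limits (rad/s): [2.22, 2.22, 2.57, 3.14, 3.14, 3.14].

INTERFACE

Orientations are given as a 3x3 rotation matrix whose columns are the frame's x, y, z axes.
In Python, from bench import arm, move_gripper, telemetry, optics, models gives the robot as it stands. Calls block until the motion is done:
- arm.movep(position, orientation): joint-space move of the TCP to a pose.
- arm.move_l(position, speed=0.15, frame=None): straight line of the TCP; frame=None keeps the orientation; speed is the mean speed in m/s.
- arm.movej(angles): joint-space move.
- move_gripper(opening, force=None): finger opening in m; force is the grip in N (None keeps the last); returns when the fingers have stopped.
- arm.pause(seconds).
- arm.inverse_kinematics(position, orientation): joint angles nearest the present ones, or None.
- telemetry.state(): the state.
- optics.grab_frame(name): name is "scene" or "top" or "wrist"; returns the picture (420x560x3 uint8, red, green, blue); there is no depth.
- optics.camera_params(name): a dict with "K" (3x3 intrinsics, pixels), "R" (3x3) and "t" (3): a world point X has camera coordinates R X + t. Camera axes: x right, y down, z forward; pixel columns grow to the right and rows downward; lengths in m; the calibration is good to about 2 mm. The wrist camera is an equidistant fisheye: a pixel r from the principal point sees the ray r / f radians off the axis. A picture is of the moment at which its call begins: read the wrist's pose just before it. camera_params takes no time and is no camera call; for the wrist camera it gives the pose at the moment of the call.
A pose or a line that the arm cannot do raises arm.MotionError and nothing moves.
- arm.sign_off(): hands the job in, once; it reports no verdict.
Trained networks look in the newest picture that a camera, given by its name, has taken for a name from the list of things; names that differ only in an ending like _2 or _b are one class to them, and where a whole thing is asked for, a point or a joint stands for the part that bears it (a point fixed in the world has none). Each returns a list of dicts, best first, with "conf" (0 to 1); they miss things now and then, are a little off and sometimes report something else, mostly with a low value. They report only what shows in the picture. A call takes as long as a camera call.
- models.masks_of(target, camera): "mask" (420x560 bool, what is visible of it) and "rect" ([centre column, centre row, width, height] in pixels, round what is visible of it).
The state is a dict: "clock": time; "joints": joint angles; "qd": joint speeds; "joint_torque": joint torques, N m; "tcp_pos": TCP position; "orientation": TCP orientation; "ft_force": force on the tool from outside, world axes, zero at the start; "torque": the same for the moment, N m; "width": finger opening in m.
Only numpy, scipy, OpenCV 4.12 (cv2) and the standard library are available. Lean on these libraries where they do the work, as an engineer would, in place of code of your own. Each camera call takes 0.05 s, during which the arm holds its last target.

## Working session

There is one attempt and no reset: what is moved stays moved. The work goes in short steps, each a Python script; the robot and the scene stay as the last script left them, time stands still between calls to the robot, and variables do not carry over. Pictures are saved under pics/ and viewed, and the job is handed in when it is done.

```bash
ls; mkdir -p pics; python3 - <<'E'
from bench import arm, move_gripper, telemetry, optics, models
import cv2,numpy as np
s=telemetry.state(); print(s)
for n in ["scene","top","wrist"]:
    im=optics.grab_frame(n); cv2.imwrite(f"pics/{n}0.png",im[:,:,::-1])
    p=optics.camera_params(n); print(n,p)
    for t in ["strip_center","stapler","magazine_seat","magazine_front","pusher_face","stub_center"]:
        try:
            for d in models.masks_of(t,n)[:2]: print(t,round(d["conf"],2),np.round(d["rect"],1))
        except Exception as e: print(t,e)
print(telemetry.state()["clock"])
E
```

```text
pics
{'clock': 0.0, 'joints': array([-1.39960197e+00,  3.00439159e-01,  1.52165223e+00,  1.07702483e-06,
        1.32070020e+00, -6.65882719e-02]), 'qd': array([ 1.23258890e-03, -1.31817785e-03, -2.13863221e-03, -4.53870895e-04,
        1.31895580e-03,  4.58933296e-05]), 'joint_torque': array([ 1.04001869e-03, -5.43507671e+01, -3.61795950e+01,  4.30407880e-06,
        4.02708669e-03, -4.43062120e-06]), 'tcp_pos': array([ 0.12951335, -0.53428166,  0.24470873]), 'orientation': array([[ 2.35547848e-01, -9.71862732e-01, -2.03222516e-04],
       [-9.71862017e-01, -2.35547922e-01,  1.18159234e-03],
       [-1.19621420e-03, -8.08172875e-05, -9.99999281e-01]]), 'ft_force': array([ 0.65482148, -0.35700168, -0.15130375]), 'torque': array([ 0.01786274,  0.06014406, -0.02916644]), 'width': 0.08572711958946952}
scene {'K': array([[545.22637242,   0.        , 280.50895763],
       [  0.        , 545.22637242, 207.43049361],
       [  0.        ,   0.        ,   1.        ]]), 'R': array([[ 0.75479327,  0.65594752, -0.00446897],
       [ 0.37263312, -0.43437272, -0.82003957],
       [-0.53984412,  
[... 680 characters left out ...]
,  0.55878947,  0.92564154])}
strip_center 0.5 [359.2 207.9  19.2  36.1]
stapler 0.63 [160.8 249.2  73.7 179.9]
magazine_seat 0.61 [181.7 191.6  24.2  68.9]
magazine_front 0.78 [181.1 193.1  29.6  66.3]
stub_center 0.69 [401.1 291.6  29.7  24.5]
stub_center 0.24 [180.9 193.2  26.5  66.3]
wrist {'K': array([[325.1922621 ,   0.        , 284.91476182],
       [  0.        , 325.1922621 , 206.7303068 ],
       [  0.        ,   0.        ,   1.        ]]), 'R': array([[ 2.35341968e-01, -9.71912629e-01,  2.70246439e-05],
       [-9.23786914e-01, -2.23680015e-01,  3.10781256e-01],
       [-3.02046182e-01, -7.31648373e-02, -9.50481462e-01]]), 't': array([-0.54951228, -0.040565  ,  0.3795872 ])}
1.05
```

View pics/scene0.png

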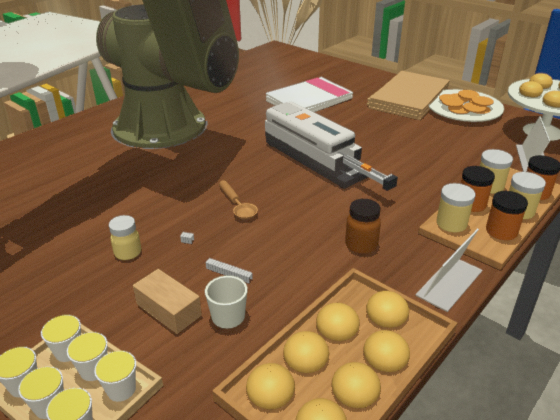

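View pics/top0.png

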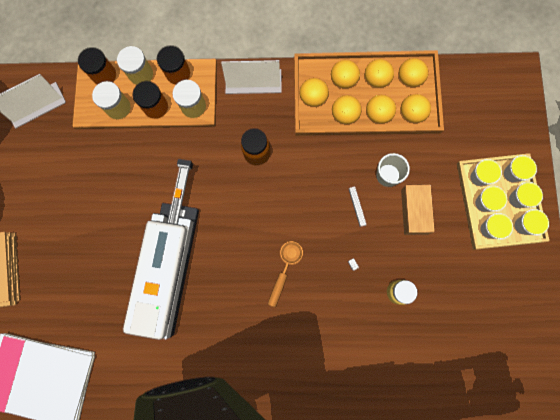

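View pics/wrist0.png

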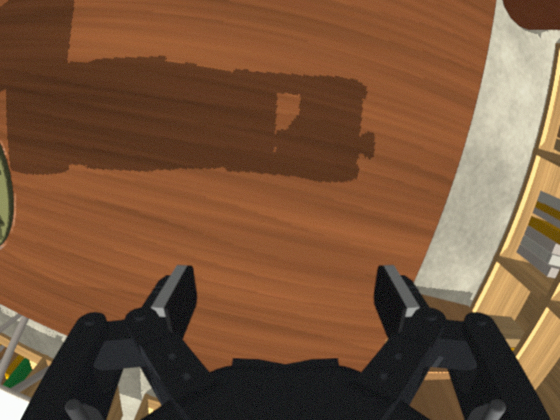

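```bash
cat > h.py <<'E'
from bench import arm, move_gripper, telemetry, optics, models
import cv2,numpy as np
def ray(cam,px,p=None):
    p=p or optics.camera_params(cam); K,R,t=p["K"],p["R"],p["t"]
    u=(px[0]-K[0,2])/K[0,0]; v=(px[1]-K[1,2])/K[1,1]
    if cam=="wrist":
        r=np.hypot(u,v); d=np.array([np.sin(r)*u/r,np.sin(r)*v/r,np.cos(r)])
    else: d=np.array([u,v,1.])
    return -R.T@t, R.T@d
def onplane(cam,px,z,p=None):
    c,d=ray(cam,px,p); return c+d*(z-c[2])/d[2]
def proj(cam,X,p=None):
    p=p or optics.camera_params(cam); x=p["R"]@np.asarray(X,float)+p["t"]; K=p["K"]
    if cam=="wrist":
        th=np.arctan2(np.hypot(x[0],x[1]),x[2]); n=np.hypot(x[0],x[1])
        return np.array([K[0,0]*th*x[0]/n+K[0,2],K[1,1]*th*x[1]/n+K[1,2]])
    return np.array([K[0,0]*x[0]/x[2]+K[0,2],K[1,1]*x[1]/x[2]+K[1,2]])
def grab(cam,name=None):
    p=optics.camera_params(cam); im=optics.grab_frame(cam)
    if name: cv2.imwrite(f"pics/{name}.png",im[:,:,::-1])
    return im,p
def tooldown(yaw,tilt=0):
    """tool y axis along heading 'yaw' (horizontal), z down; tilt rotates about jaw axis"""
    y=np.array([np.cos(yaw),np.sin(yaw),0]); z=np.array([0,0,-1.])
    c,s=np.cos(tilt),np.sin(tilt)
    y2=c*y+s*z; z2=-s*y+c*z
    return np.column_stack([np.cross(y2,z2),y2,z2])
def maskrect(cam,t,z,p):
    d=models.masks_of(t,cam)
    if not d: return None
    d=d[0]; m=d["mask"].astype(np.uint8)
    pts=np.argwhere(m)[:,::-1].astype(float)
    W=np.array([onplane(cam,q,z,p)[:2] for q in pts])
    (c,s,a)=cv2.minAreaRect((W*1000).astype(np.float32))
    return d["conf"],np.round(c,1),np.round(s,1),a
E
python3 - <<'E'
from h import *
for cam in ["top","scene"]:
    im,p=grab(cam)
    for t,z in [("strip_center",.012),("stapler",.09),("magazine_front",.055)]:
        print(cam,t,maskrect(cam,t,z,p))
p=optics.camera_params("top")
for n,px,z in [("nose",(184,164),.0605),("hinge",(178,220),.05),("housing back mid",(148,335),.09),("housing front mid",(170,225),.09)]:
    print(n,onplane("top",px,z,p))
E
python3 - <<'E'
import cv2
im=cv2.imread('pics/top0.png'); cv2.imwrite('pics/t0z.png',cv2.resize(im[140:350,100:300],None,fx=2.8,fy=2.8,interpolation=cv2.INTER_CUBIC))
E
```

```text
top strip_center (0.73, array([ 571.4, -298.8]), array([89.2, 17.8]), 14.876508712768555)
top stapler (0.95, array([479.8, 108.7]), array([107.3, 376.5]), 80.16986083984375)
top magazine_front (0.93, array([602. ,  92.7]), array([ 35.6, 145.6]), 83.19757843017578)
scene strip_center (0.58, array([ 573.6, -302.6]), array([96.2, 28.1]), 14.776931762695312)
scene stapler (0.62, array([498.4,  69.4]), array([189.3, 441.7]), 80.6351089477539)
scene magazine_front (0.87, array([603.5,  96.1]), array([ 57.8, 180.7]), 75.15768432617188)
nose [0.66185727 0.08503329 0.0605    ]
hinge [0.53809457 0.09657525 0.05      ]
housing back mid [0.29867782 0.13823246 0.09      ]
housing front mid [0.5207662  0.10271151 0.09      ]
```

View pics/t0z.png

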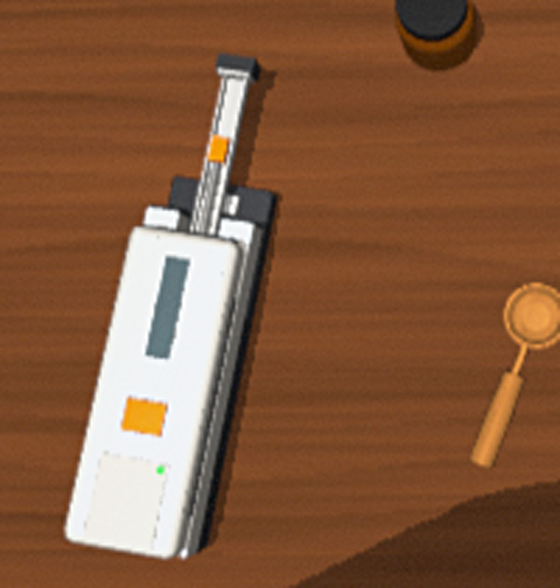

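```bash
python3 - <<'E'
from h import *
s=telemetry.state();p=optics.camera_params("wrist");C=-p["R"].T@p["t"]
print("cam in tool",s["orientation"].T@(C-s["tcp_pos"]), "axis",s["orientation"].T@p["R"][2])
yaw=np.radians(14.9)
# fingers view: put strip in view ahead
T=tooldown(yaw+np.pi)
pos=np.array([.5714,-.2988,.20])-np.array([np.cos(yaw),np.sin(yaw),0])*.06
arm.movep(pos,T)
print(np.round(telemetry.state()["joints"],2),telemetry.state()["clock"])
im,p=grab("wrist","w1")
for t,z in [("strip_center",.015)]: print(maskrect("wrist",t,z,p))
print(proj("wrist",[.5714,-.2988,.0075],p))
E
```

```text
cam in tool [-0.00047147 -0.07930841 -0.12812455] axis [-2.71384827e-05  3.10784847e-01  9.50480288e-01]
[-0.61  0.45  1.42 -0.    1.27  0.7 ] 3.0833
(0.84, array([ 570.4, -297.7]), array([88.6, 13.7]), 14.540593147277832)
[284.56472204 122.7565165 ]
```

View pics/w1.png

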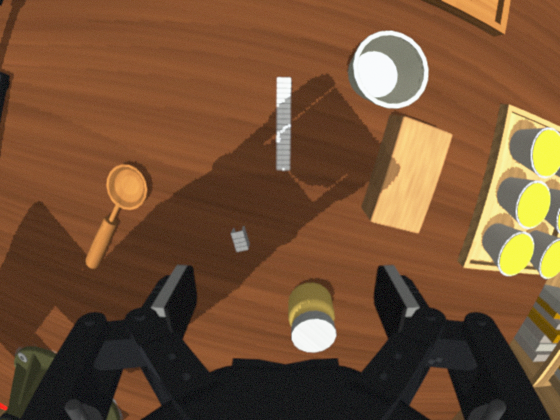

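```bash
python3 - <<'E'
from h import *
yaw=np.radians(14.6); T=tooldown(yaw+np.pi); c=np.array([.5704,-.2977])
move_gripper(.035)
arm.movep([*c,.09],T)
im,p=grab("wrist","w2"); print(maskrect("wrist","strip_center",.015,p))
arm.move_l([*c,.0215],speed=.08)
im,p=grab("wrist","w3")
print(telemetry.state()["tcp_pos"],telemetry.state()["clock"])
E
```

```text
(0.71, array([ 571.3, -297.1]), array([90.7, 13. ]), 14.175016403198242)
[ 0.57069931 -0.29788286  0.02215537] 5.45
```

View pics/w2.png

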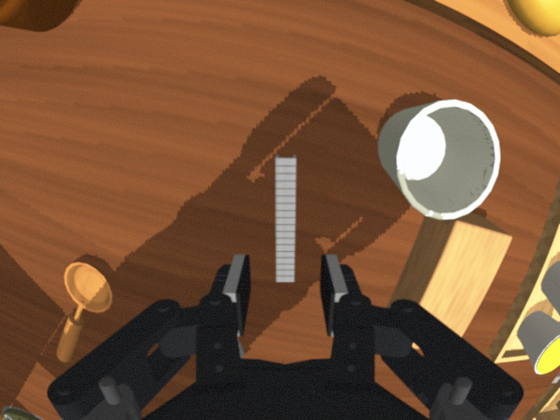

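View pics/w3.png

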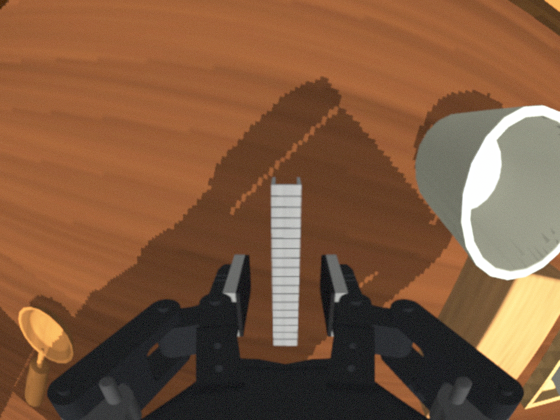

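```bash
python3 - <<'E'
from h import *
move_gripper(.005,60); s=telemetry.state(); print(s["width"],s["clock"],s["tcp_pos"])
arm.move_l(s["tcp_pos"]+[0,0,.13],speed=.2)
im,p=grab("wrist","w4"); im,p=grab("scene","s4")
s=telemetry.state(); print(s["width"],s["clock"],s["ft_force"])
for xt in (-.045,.045):  # strip ends in world
  print(proj("wrist",s["tcp_pos"]+s["orientation"]@np.array([0,xt,.0068]),optics.camera_params("wrist")))
E
```

```text
0.010652381546694128 5.7833 [ 0.57070962 -0.2978789   0.02220883]
0.010788975507761301 6.6833 [-0.74352232  0.39932198 -0.68613589]
[286.03717164 184.88416163]
[285.83017527 346.04395723]
```

View pics/w4.png

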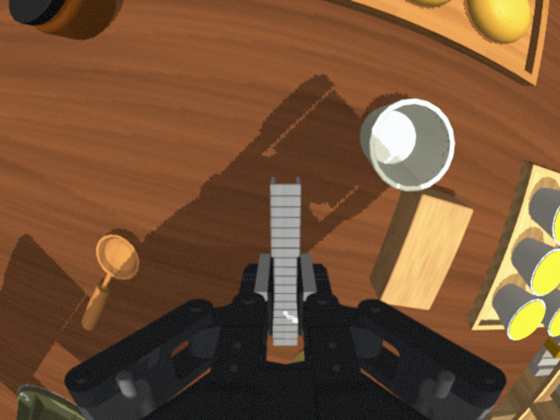

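View pics/s4.png

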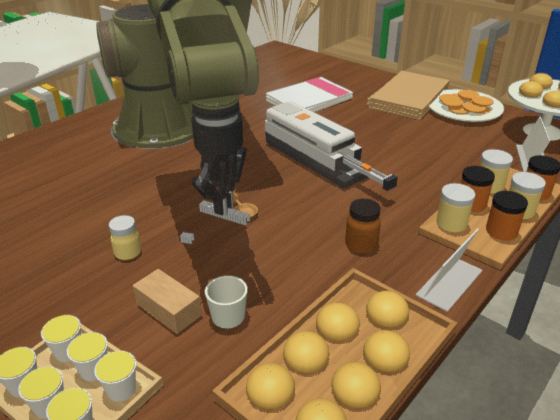

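```bash
python3 - <<'E'
from h import *
yaw=np.radians(-9.); T=tooldown(yaw+np.pi)
arm.movep([.49,.117,.24],T)
im,p=grab("wrist","w5"); print(p)
print(telemetry.state()["joints"],telemetry.state()["clock"])
cv2.imwrite("pics/w5z.png",cv2.resize(im[20:220,180:400,::-1],None,fx=2.9,fy=2.9,interpolation=cv2.INTER_CUBIC))
for t in ["magazine_front","magazine_seat","pusher_face","stapler"]:
    for d in models.masks_of(t,"wrist")[:1]: print(t,round(d["conf"],2),np.round(d["rect"],1))
E
```

```text
{'K': array([[325.1922621 ,   0.        , 284.91476182],
       [  0.        , 325.1922621 , 206.7303068 ],
       [  0.        ,   0.        ,   1.        ]]), 'R': array([[-1.57063241e-01, -9.87588450e-01,  4.38856014e-04],
       [-9.38593120e-01,  1.49409362e-01,  3.10998067e-01],
       [-3.07203668e-01,  4.84344570e-02, -9.50410443e-01]]), 't': array([0.19220932, 0.40361561, 0.519207  ])}
[ 1.60376972e-01  2.02222997e-01  1.65636534e+00 -8.63696580e-05
  1.28339260e+00  1.88894120e+00] 8.325
magazine_front 0.91 [287.1  76.3  29.9 152.7]
magazine_seat 0.9 [284.6  76.1  31.2 151.4]
pusher_face 0.85 [284.9  76.   10.9  22. ]
stapler 0.69 [283.  181.1  95.7 359.5]
```

View pics/w5.png

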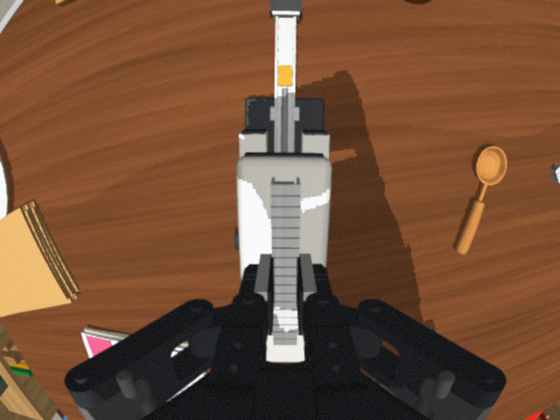

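View pics/w5z.png

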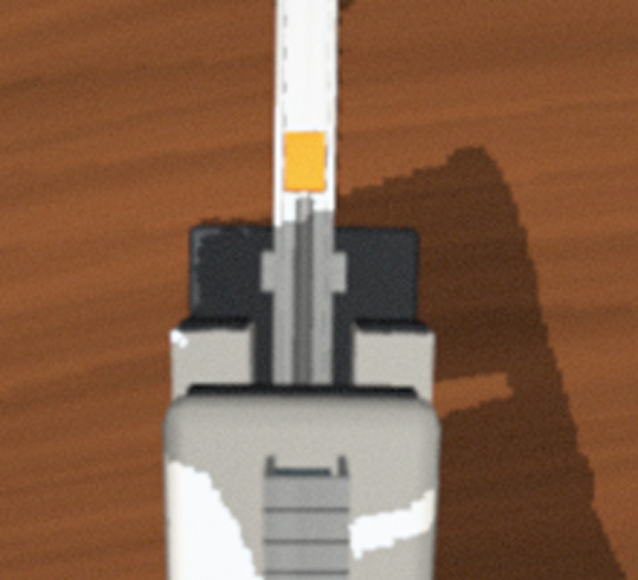

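```bash
python3 - <<'E'
from h import *
yaw=np.radians(-9.)
arm.move_l(np.array([.49,.117,.24])+.045*np.array([np.cos(yaw),np.sin(yaw),0]),speed=.15)
im,p=grab("wrist","w6"); print(telemetry.state()["clock"],telemetry.state()["tcp_pos"])
cv2.imwrite("pics/w6z.png",cv2.resize(im[40:170,215:355,::-1],None,fx=4.5,fy=4.5,interpolation=cv2.INTER_CUBIC))
np.savez("w6.npz",im=im,**p)
for t,z in [("magazine_front",.055),("pusher_face",.058)]:
    d=models.masks_of(t,"wrist")[0]; print(t,round(d["conf"],2),np.round(d["rect"],1)); print(maskrect("wrist",t,z,p))
E
```

```text
9.025 [0.53378322 0.10997827 0.23973257]
magazine_front 0.86 [286.1 113.1  32.8 141.4]
(0.86, array([603.4,  98. ]), array([ 31.9, 139.9]), 80.9837875366211)
pusher_face 0.55 [286.4 121.7  10.9  21.4]
(0.55, array([595.6, 100.7]), array([12.3, 20.1]), 80.98587036132812)
```

View pics/w6z.png

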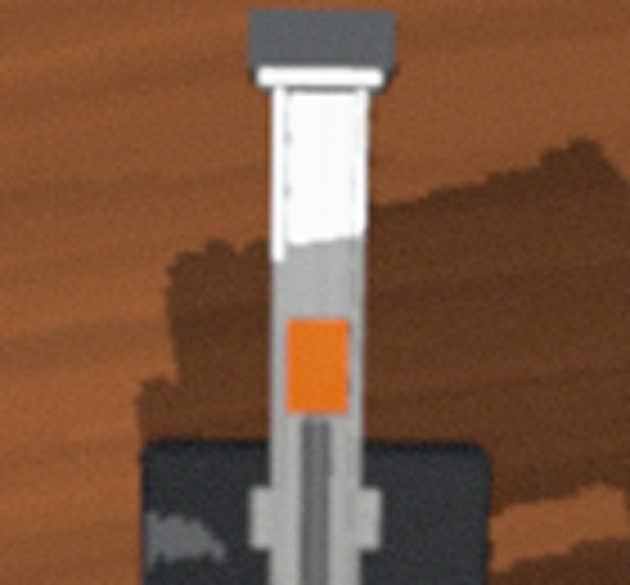

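```bash
python3 - <<'E'
from h import *
f=np.load("w6.npz"); p={k:f[k] for k in "KRt"}
P=lambda u,v,z: onplane("wrist",((u+.5)/4.5-.5+215,(v+.5)/4.5-.5+40),z,p)
for n,u,v,z in [("outer L",249,11,.0605),("outer R",397,11,.0605),("inner plate top v68",321,68,.0605),("v88 top",321,88,.0605),("v88 floor",321,88,.046),("v92 floor",321,92,.046),
 ("pushF L",287,320,.058),("pushF R",348,320,.058),("push back",317,413,.058),
 ("wall L",272,250,.053),("wall R",366,250,.053),("wall L",270,580,.053),("wall R",360,580,.053),("lip L",145,442,.024),("lip R",488,442,.024)]:
    print(n,np.round(1000*P(u,v,z),1)[:2])
E
```

```text
outer L [672.8 102. ]
outer R [668.   72.1]
inner plate top v68 [658.2  89.4]
v88 top [653.9  90.1]
v88 floor [655.9  89.7]
v92 floor [655.   89.8]
pushF L [606.7 104.7]
pushF R [604.7  92.2]
push back [586.2 101.7]
wall L [622.  105.6]
wall R [618.9  86. ]
wall L [551.2 117.6]
wall R [548.1  98.2]
lip L [583.2 143.1]
lip R [570.5  63.4]
```

```bash
cat >> h.py <<'E'
YAW=np.radians(-9.4); SEAT=np.array([.6547,.0896,.046])
def frame(yaw=None):
    yaw=YAW if yaw is None else yaw
    ex=np.array([-np.cos(yaw),-np.sin(yaw),0]); ez=np.array([0,0,1.]); return np.column_stack([ex,np.cross(ez,ex),ez])
DL=.0222; DY=-.0005
def tailpose(x,z,deg,y=0):
    """TCP pose for underside tail corner at stapler coords (mm) with tilt deg"""
    R=tooldown(YAW+np.pi,np.radians(deg))
    B=SEAT+frame()@(np.array([x,y,z])/1000)
    return B-R@np.array([0,.045+DY,DL]),R
def st():
    s=telemetry.state(); F=frame(); return "t=%.2f F=%s w=%.4f"%(s["clock"],np.round(F.T@s["ft_force"],1),s["width"])
E
python3 - <<'E'
from h import *
move_gripper(.005,100)
for a in [(40,45,25),(40,1,25),(93.5,1,25),(92.5,.5,0),(92.5,60,0)]:
    print(a,tailpose(*a)[0],arm.inverse_kinematics(*tailpose(*a)))
P,R=tailpose(40,45,25)
arm.movep(P,R); print(st())
im,p=grab("wrist","w7"); np.savez("w7.npz",im=im,**p)
F=frame()
for x,z in [(0,14.5),(-16,14.5),(0,0),(50,12)]:
    print(x,z,[np.round(proj("wrist",SEAT+F@(np.array([x,y,z])/1000),p),1) for y in (0,)])
im,_=grab("scene","s7")
E
```

```text
(40, 45, 25) [0.64577011 0.09107833 0.12992655] [ 0.12689853  0.4704929   1.62672637 -0.20599846  0.63442852  2.00255178]
(40, 1, 25) [0.64577011 0.09107833 0.08592655] [ 0.12689853  0.53498932  1.64914372 -0.23423692  0.54960084  2.03654986]
(93.5, 1, 25) [0.5929885  0.09981627 0.08592655] [ 0.15710328  0.44476896  1.7931965  -0.28005625  0.50367542  2.11040379]
(92.5, 0.5, 0) [0.60734454 0.09743965 0.0687    ] [ 9.95433018e-02  6.31536387e-01  1.47629937e+00 -4.44089210e-16
  1.03375689e+00  1.83440058e+00]
(92.5, 60, 0) [0.60734454 0.09743965 0.1282    ] [ 9.95433018e-02  5.55426864e-01  1.44256435e+00 -4.44089210e-16
  1.14360144e+00  1.83440058e+00]
t=10.12 F=[0.  0.2 0.5] w=0.0096
0 14.5 [array([285.4, 258. ])]
-16 14.5 [array([285.3, 234.3])]
0 0 [array([285.3, 257.2])]
50 12 [array([285.4, 329.1])]
```

View pics/w7.png

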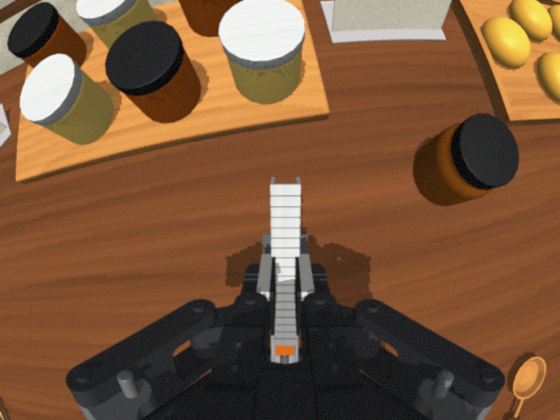

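View pics/s7.png

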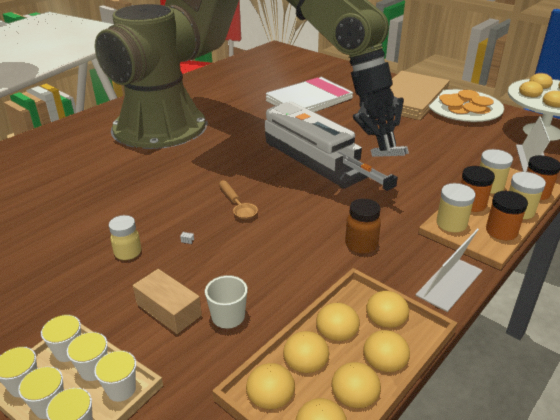

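```bash
python3 - <<'E'
import cv2
im=cv2.imread('pics/w7.png'); cv2.imwrite('pics/w7z.png',cv2.resize(im[225:370,230:340],None,fx=4,fy=4,interpolation=cv2.INTER_CUBIC))
im=cv2.imread('pics/s7.png'); cv2.imwrite('pics/s7z.png',cv2.resize(im[110:220,310:420],None,fx=5,fy=5,interpolation=cv2.INTER_CUBIC))
E
```

```text
(no output)
```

View pics/w7z.png

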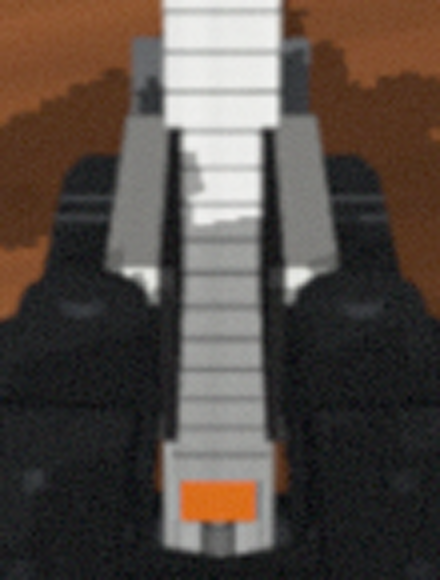

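View pics/s7z.png

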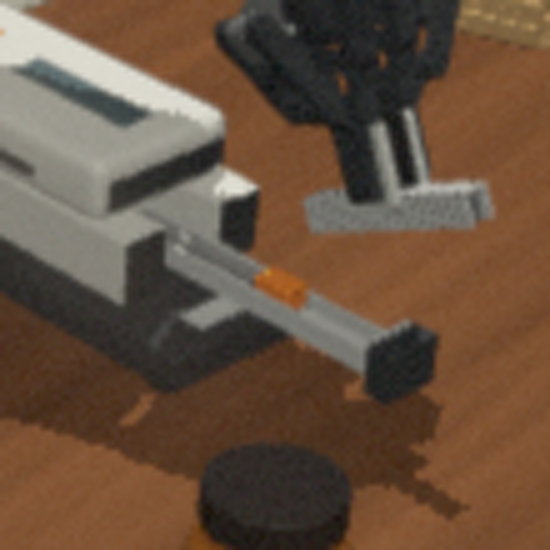

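```bash
sed -i 's/radians(-9.4)/radians(-9.6)/' h.py; python3 - <<'E'
from h import *
for a,v in [((40,20,25),.1),((40,8,25),.06),((40,1.2,25),.03)]:
    P,R=tailpose(*a); arm.move_l(P,speed=v,frame=R); print(a,st(),np.round((telemetry.state()["tcp_pos"]-P)*1000,2))
im,p=grab("wrist","w8"); im2,_=grab("scene","s8")
cv2.imwrite('pics/s8z.png',cv2.resize(im2[110:220,310:420,::-1],None,fx=5,fy=5,interpolation=cv2.INTER_CUBIC))
cv2.imwrite('pics/w8z.png',cv2.resize(im[160:370,230:340,::-1],None,fx=2.8,fy=2.8,interpolation=cv2.INTER_CUBIC))
E
```

```text
(40, 20, 25) t=10.62 F=[-0.7 -0.5 -0.9] w=0.0090 [-0.06  0.01  0.02]
(40, 8, 25) t=10.97 F=[-0.6  0.7 -0.1] w=0.0093 [-0.15 -0.01 -0.39]
(40, 1.2, 25) t=11.35 F=[-0.4  0.5 -0.2] w=0.0093 [-0.08 -0.   -0.2 ]
```

View pics/s8z.png

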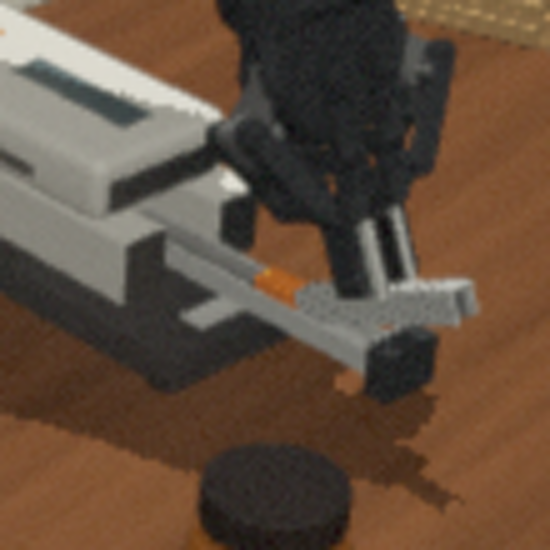

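View pics/w8z.png

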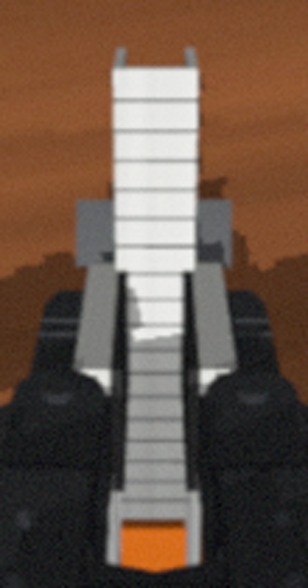

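```bash
python3 - <<'E'
from h import *
for x in (55,70,82,93.5):
    P,R=tailpose(x,1.2,25); arm.move_l(P,speed=.06,frame=R); print(x,st(),np.round((telemetry.state()["tcp_pos"]-P)*1000,2))
im,p=grab("wrist","w9"); im2,_=grab("scene","s9")
cv2.imwrite('pics/s9z.png',cv2.resize(im2[110:220,310:420,::-1],None,fx=5,fy=5,interpolation=cv2.INTER_CUBIC))
cv2.imwrite('pics/w9z.png',cv2.resize(im[160:370,230:340,::-1],None,fx=2.8,fy=2.8,interpolation=cv2.INTER_CUBIC))
E
```

```text
55 t=11.85 F=[-5.9  1.1  1.2] w=0.0091 [ 0.31 -0.01  0.6 ]
70 t=12.25 F=[-6.3  1.3 -0.7] w=0.0093 [ 0.61 -0.02  0.56]
82 t=12.60 F=[-6.8  0.8  0.5] w=0.0093 [ 0.75 -0.02  0.57]
93.5 t=12.94 F=[-7.3  0.8  0.6] w=0.0089 [ 0.91 -0.    0.62]
```

View pics/s9z.png

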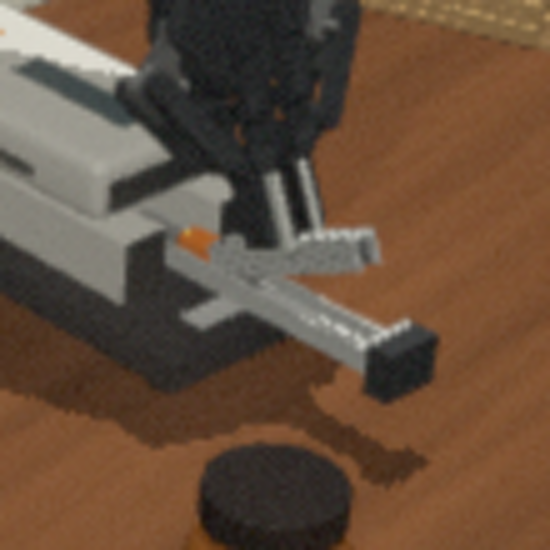

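View pics/w9z.png

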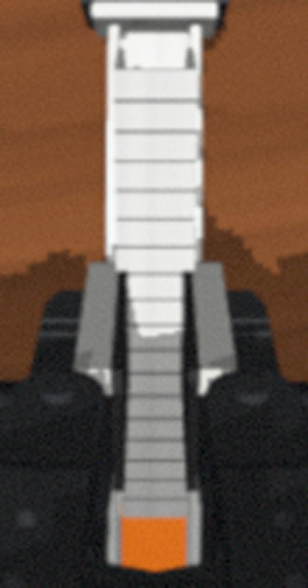

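```bash
python3 - <<'E'
from h import *
for x,z,d in [(94.2,1.2,20),(94.2,1.2,15),(94.2,1,11)]:
    P,R=tailpose(x,z,d); arm.move_l(P,speed=.03,frame=R); print(d,st(),np.round((telemetry.state()["tcp_pos"]-P)*1000,2))
im,p=grab("wrist","w10"); im2,_=grab("scene","s10")
cv2.imwrite('pics/s10z.png',cv2.resize(im2[110:220,310:420,::-1],None,fx=5,fy=5,interpolation=cv2.INTER_CUBIC))
cv2.imwrite('pics/w10z.png',cv2.resize(im[120:330,230:340,::-1],None,fx=2.8,fy=2.8,interpolation=cv2.INTER_CUBIC))
E
```

```text
20 t=13.32 F=[-6.9 -1.4  2. ] w=0.0096 [ 1.62 -0.02  0.69]
15 t=13.61 F=[-7.3 -1.2  1.1] w=0.0092 [ 1.48 -0.02  0.45]
11 t=13.88 F=[-6.2 -1.8  1.2] w=0.0092 [ 1.44 -0.01  0.41]
```

View pics/s10z.png

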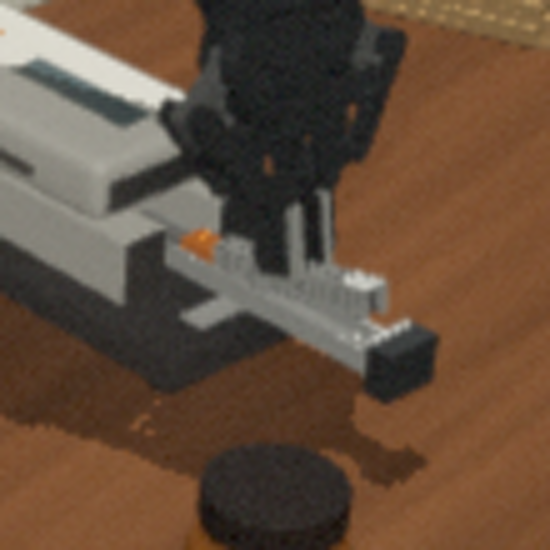

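View pics/w10z.png

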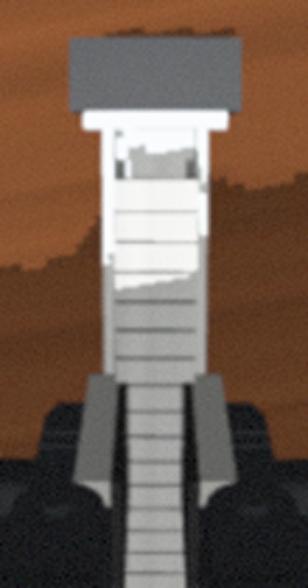

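```bash
python3 - <<'E'
from h import *
for x,z,d in [(94.2,.8,7),(94.2,.6,3.5),(94.0,.4,0)]:
    P,R=tailpose(x,z,d); arm.move_l(P,speed=.03,frame=R); print(d,st(),np.round((telemetry.state()["tcp_pos"]-P)*1000,2))
im,p=grab("wrist","w11"); im2,_=grab("scene","s11")
cv2.imwrite('pics/s11z.png',cv2.resize(im2[110:220,310:420,::-1],None,fx=5,fy=5,interpolation=cv2.INTER_CUBIC))
cv2.imwrite('pics/w11z.png',cv2.resize(im[120:330,230:340,::-1],None,fx=2.8,fy=2.8,interpolation=cv2.INTER_CUBIC))
E
```

```text
7 t=14.26 F=[-7.3 -1.   3.7] w=0.0095 [1.4  0.02 0.32]
3.5 t=14.52 F=[-6.2 -1.2  2.4] w=0.0090 [1.36 0.03 0.3 ]
0 t=14.78 F=[-7.  -1.5  2.7] w=0.0093 [ 1.4  -0.03  0.34]
```

View pics/s11z.png

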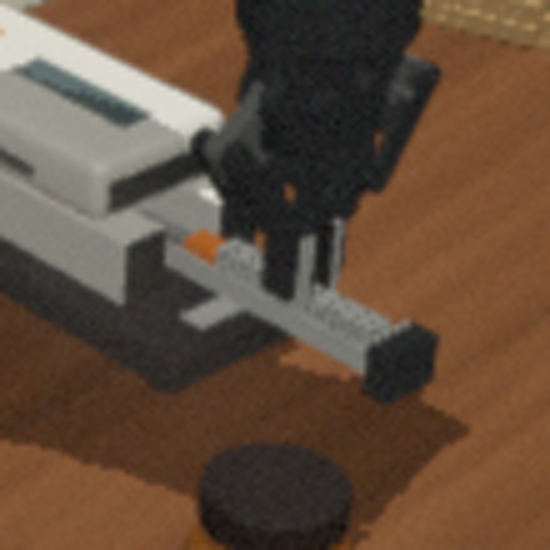

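View pics/w11z.png

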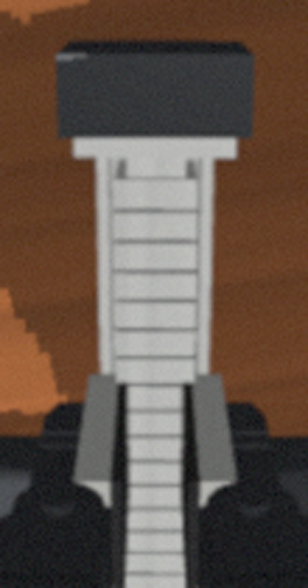

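```bash
python3 - <<'E'
from h import *
P,R=tailpose(92.2,.2,0); arm.move_l(P,speed=.02,frame=R); print(st())
move_gripper(.03); print(st())
s=telemetry.state(); arm.move_l(s["tcp_pos"]+[0,0,.05],speed=.12); print(st())
im,p=grab("wrist","w12"); im2,_=grab("scene","s12")
np.savez("w12.npz",im=im,**p)
cv2.imwrite('pics/s12z.png',cv2.resize(im2[110:220,310:420,::-1],None,fx=5,fy=5,interpolation=cv2.INTER_CUBIC))
cv2.imwrite('pics/w12z.png',cv2.resize(im[100:370,220:350,::-1],None,fx=2.2,fy=2.2,interpolation=cv2.INTER_CUBIC))
E
```

```text
t=15.12 F=[-6.  -1.3  2.1] w=0.0094
t=15.46 F=[0.6 1.3 0.2] w=0.0300
t=16.02 F=[ 0.4  0.2 -0.1] w=0.0300
```

View pics/s12z.png

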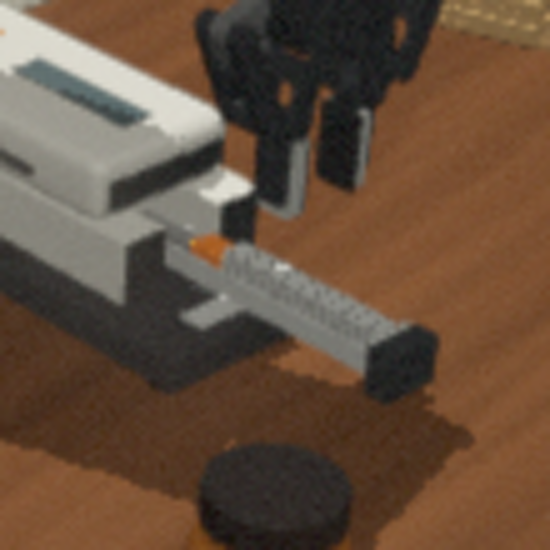

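View pics/w12z.png

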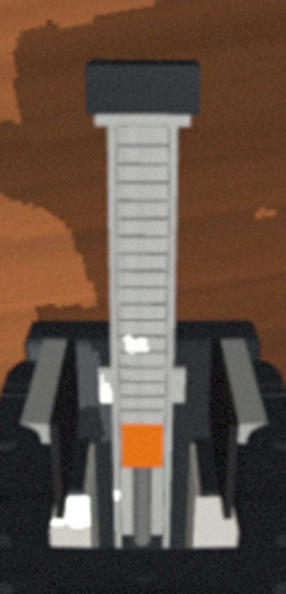

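```bash
python3 - <<'E'
from h import *
move_gripper(0.0,30)
R=tooldown(YAW+np.pi)
for x in (20,70):
    B=SEAT+frame()@np.array([x/1000,0,0])
    arm.move_l([B[0],B[1],.09],speed=.15,frame=R); f0=telemetry.state()["ft_force"][2]
    arm.move_l([B[0],B[1],.078],speed=.05)
    z=.078
    while z>.072:
        z-=.0007; arm.move_l([B[0],B[1],z],speed=.02); s=telemetry.state(); f=s["ft_force"][2]-f0
        if f>6: break
    print(x,z,s["tcp_pos"][2],f,s["clock"])
    arm.move_l([B[0],B[1],.09],speed=.15)
# retreat up for viewing
B=SEAT+frame()@np.array([.09,0,0]); arm.move_l([B[0],B[1],.14],speed=.2)
im,p=grab("wrist","w13"); print(st())
cv2.imwrite('pics/w13z.png',cv2.resize(im[60:330,220:350,::-1],None,fx=2.2,fy=2.2,interpolation=cv2.INTER_CUBIC))
E
```

```text
20 0.07449999999999997 0.07514550378539703 7.633082910007353 18.5833
70 0.07449999999999997 0.07497362458906977 6.516778044046672 20.9583
t=21.68 F=[-0.6 -0.1  0.1] w=0.0005
```

View pics/w13z.png

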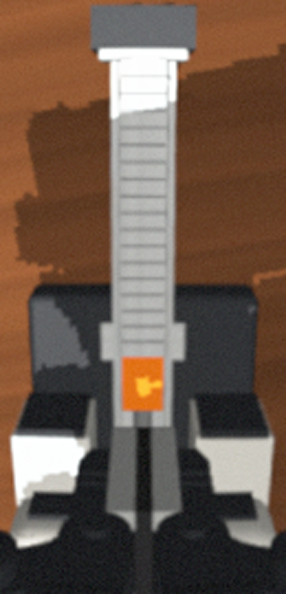

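```bash
python3 - <<'E'
from h import *
R=tooldown(YAW+np.pi); F=frame()
def at(x,z): 
    B=SEAT+F@np.array([x/1000,0,0]); return np.array([B[0],B[1],z])
print(arm.inverse_kinematics(at(-45,.052),R))
arm.move_l(at(-48,.14),speed=.25,frame=R)
im,_=grab("wrist","w14")
arm.move_l(at(-48,.052),speed=.12)
f0=telemetry.state()["ft_force"]; print(st())
x=-36
while x<-10:
    arm.move_l(at(x,.052),speed=.04); s=telemetry.state(); f=-(F.T@(s["ft_force"]-f0))[0]
    act=(F.T@(s["tcp_pos"]-SEAT))[0]*1000
    print(x,round(act,1),round(f,1),round(s["clock"],2))
    if f>5: break
    x+=2
im2,_=grab("scene","s14")
cv2.imwrite('pics/s14z.png',cv2.resize(im2[100:230,290:420,::-1],None,fx=4.5,fy=4.5,interpolation=cv2.INTER_CUBIC))
E
```

```text
[ 6.48783549e-02  8.31562779e-01  1.17043066e+00 -4.44089210e-16
  1.13959922e+00  1.80322629e+00]
t=23.31 F=[ 0.3  0.3 -0.1] w=0.0000
-36 -36.0 0.6 23.76
-34 -34.0 -0.5 24.01
-32 -31.9 0.1 24.26
-30 -29.9 -0.5 24.51
-28 -28.0 1.5 24.76
-26 -26.7 7.7 25.01
```

View pics/s14z.png

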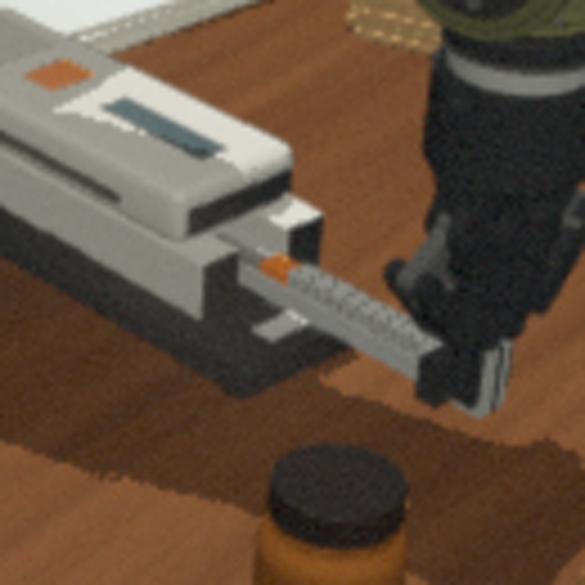

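```bash
python3 - <<'E'
from h import *
R=tooldown(YAW+np.pi); F=frame()
def at(x,z): 
    B=SEAT+F@np.array([x/1000,0,0]); return np.array([B[0],B[1],z])
def rep(x):
    s=telemetry.state(); f=-(F.T@s["ft_force"]); act=(F.T@(s["tcp_pos"]-SEAT))*1000
    print(x,np.round(act,1),np.round(f,1),round(s["clock"],2)); return f[0]
for x,v in [(0,.05),(40,.06),(76,.05)]:
    arm.move_l(at(x,.052),speed=v)
    if rep(x)>30: break
im2,_=grab("scene","s15")
cv2.imwrite('pics/s15z.png',cv2.resize(im2[100:230,270:400,::-1],None,fx=4.5,fy=4.5,interpolation=cv2.INTER_CUBIC))
E
```

```text
0 [-0.5  0.   6.1] [5.7 0.9 2.3] 25.73
40 [39.5 -0.1  6.1] [5.6 1.1 2.5] 26.54
76 [75.3 -0.1  6.2] [6.3 1.7 4.8] 27.41
```

View pics/s15z.png

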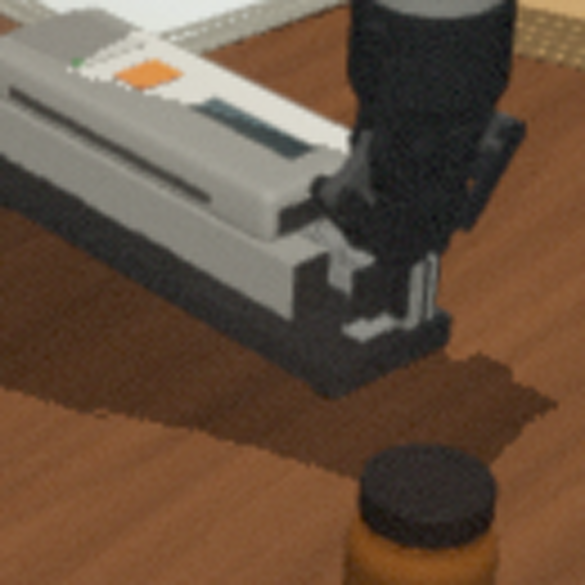

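```bash
python3 - <<'E'
from h import *
R=tooldown(YAW+np.pi); F=frame()
def at(x,z): 
    B=SEAT+F@np.array([x/1000,0,0]); return np.array([B[0],B[1],z])
def rep(x):
    s=telemetry.state(); f=-(F.T@s["ft_force"]); act=(F.T@(s["tcp_pos"]-SEAT))*1000
    print(x,np.round(act,1),np.round(f,1),round(s["clock"],2)); return f[0]
x=76
while x<102:
    x+=2 if x<88 else 1
    arm.move_l(at(x,.052),speed=.03)
    if rep(x)>26: break
im2,_=grab("scene","s16")
cv2.imwrite('pics/s16z.png',cv2.resize(im2[100:230,270:400,::-1],None,fx=4.5,fy=4.5,interpolation=cv2.INTER_CUBIC))
E
```

```text
78 [77.1 -0.1  6.2] [9.1 2.2 5.3] 27.71
80 [79.  -0.2  6.3] [9.7 1.2 6. ] 27.96
82 [81.  -0.1  6.3] [10.1  2.1  5.4] 28.21
84 [82.8 -0.1  6.3] [11.4  1.8  5.9] 28.46
86 [84.7 -0.1  6.3] [12.1  0.8  7.1] 28.71
88 [86.8 -0.2  6.3] [11.1  1.7  6.4] 28.96
89 [87.7 -0.1  6.3] [12.5  2.2  7.2] 29.21
90 [88.7 -0.1  6.3] [11.8  2.6  7.5] 29.46
91 [89.7 -0.1  6.3] [11.2  0.8  6.6] 29.71
92 [90.8 -0.2  6.3] [11.7  1.8  6.8] 29.96
93 [91.7 -0.2  6.3] [12.4  2.7  7.7] 30.21
94 [91.8 -0.1  6.4] [19.5  2.7 12.7] 30.46
95 [91.9 -0.1  6.5] [27.8  1.5 17.8] 30.71
```

View pics/s16z.png

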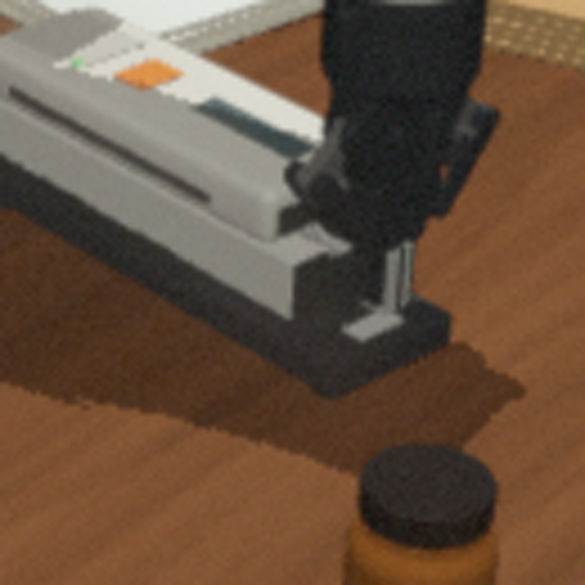

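```bash
python3 - <<'E'
from h import *
R=tooldown(YAW+np.pi); F=frame()
def at(x,z): 
    B=SEAT+F@np.array([x/1000,0,0]); return np.array([B[0],B[1],z])
arm.move_l(at(70,.052),speed=.06); print(st())
arm.move_l(at(30,.20),speed=.25)
im,p=grab("wrist","w17"); im2,_=grab("scene","s17")
np.savez("w17.npz",im=im,**p); print(st())
cv2.imwrite('pics/s17z.png',cv2.resize(im2[100:230,270:400,::-1],None,fx=4.5,fy=4.5,interpolation=cv2.INTER_CUBIC))
cv2.imwrite('pics/w17.png',im[:,:,::-1])
for n,x,z in [("front home",-16+119,14.5),("face",116.5+0,20)]: print(n,proj("wrist",SEAT+F@np.array([x/1000,0,z/1000]),p))
E
```

```text
t=31.32 F=[-0.9  0.7  0.1] w=-0.0001
t=32.19 F=[0.2 0.6 0.5] w=-0.0000
front home [285.0212982  271.77706843]
face [285.02740595 287.02947205]
```

View pics/s17z.png

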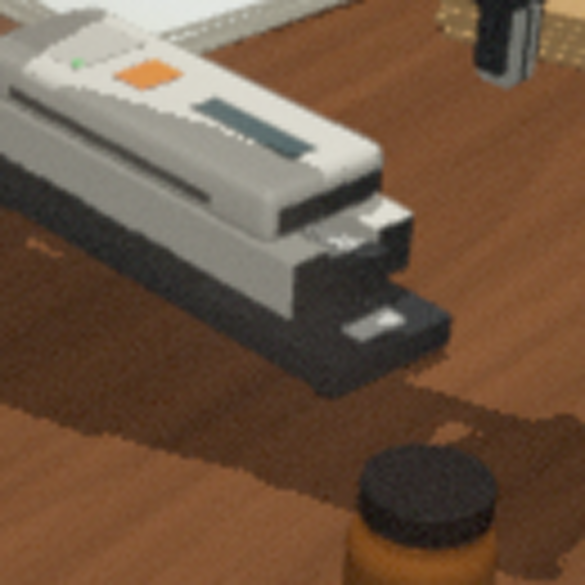

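View pics/w17.png

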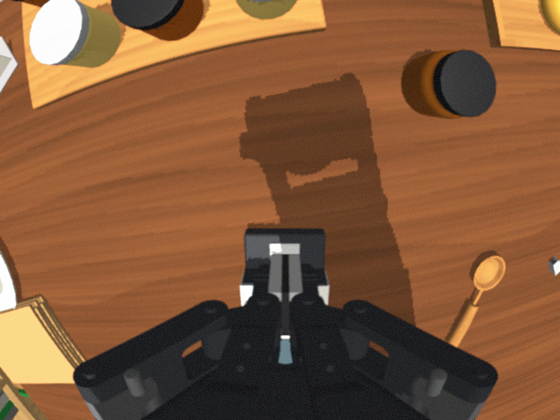

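```bash
python3 - <<'E'
from h import *
R=tooldown(YAW+np.pi); F=frame()
def at(x,z): 
    B=SEAT+F@np.array([x/1000,0,0]); return np.array([B[0],B[1],z])
arm.movep(at(205,.23),R)
im,p=grab("wrist","w18"); im2,_=grab("top","t18")
np.savez("w18.npz",im=im,**p); print(st())
cv2.imwrite('pics/w18z.png',cv2.resize(im[70:200,215:355,::-1],None,fx=4.5,fy=4.5,interpolation=cv2.INTER_CUBIC))
for n,x,z in [("front home",-16+119,14.5),("face",131,20),("lip",96,-22)]: print(n,proj("wrist",SEAT+F@np.array([x/1000,0,z/1000]),p))
E
```

```text
t=33.03 F=[-0.3 -0.4  0.4] w=0.0003
front home [285.29283098  79.54253401]
face [285.30054178 110.20635754]
lip [285.24388004  75.44146084]
```

View pics/w18z.png

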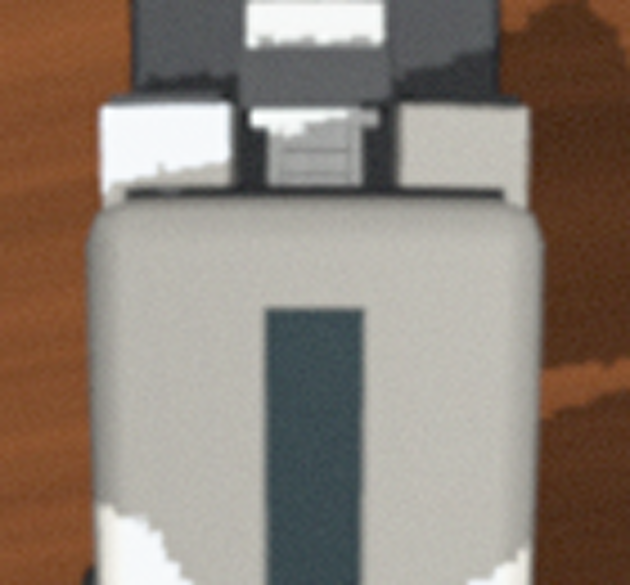

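View pics/t18.png

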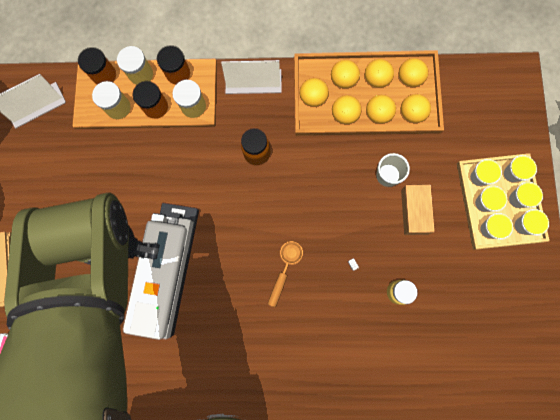

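```bash
python3 - <<'E'
from h import *
f=np.load("w18.npz"); p={k:f[k] for k in "KRt"}; F=frame()
P=lambda u,v,z: np.round(1000*F.T@(onplane("wrist",((u+.5)/4.5-.5+215,(v+.5)/4.5-.5+70),z,p)-SEAT),1)
print("nose front",P(316,48,.0605),"plate inner",P(316,128,.0605),"faceL",P(168,103,.066),"faceR",P(460,103,.066))
E
```

```text
nose front [103.7  -0.4  14.5] plate inner [120.   -0.4  14.5] faceL [114.7 -29.5  20. ] faceR [114.8  27.8  20. ]
```

```bash
python3 - <<'E'
from h import *
arm.sign_off(); print(st())
E
```

```text
the job is handed in; nothing more can be done
the job is handed in; nothing more can be done
```

The staple strip is loaded and the magazine is fully home. I handed the job in at about 33 s, with the gripper clear above the stapler.

- **Strip:** I gripped it at mid-length and put the tail in first at a 25° tilt. I pressed the pusher back against about 7 N, lowered the nose behind the front plate and let go. The picture showed the nose against the plate with the pusher behind it. A light press of about 7 N, 20 mm and 70 mm from the plate, met the top at 61 mm both times, so it lies flat.
- **Magazine:** I pushed it in slowly, at about 12 N in the last stretch. I felt no separate peak at the catch. It came to a hard stop after about 119 mm, and I stopped pushing at about 28 N. There was also a downward force of about 18 N on the fingers then, in a steady ratio to the push, which I took as rubbing on the nose block.
- **Last checks:** The nose measured 11.1 mm in front of the housing's face. It should be 12 mm, and the difference is within camera error. The last top picture showed the jar, cup, carton, stub and spoon where they were at the start. None of the checks failed.

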